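Assemble the noodle extruder head and screw its ring nut tight

TASK

Put the extruder head standing on the table together: lower the steel mandrel plate, pin up, into the barrel, then the brass die, nose up, over the pin, then set the ring nut on the barrel and screw it clockwise until it is tight against its stop and clamps the stack down on the sprung seat. Let go, and leave the bowl, spoon, scraper and rice paddle where they are.

Things in the scene. Friction and masses are not known exactly. Their poses are not given: they have to be found in the camera images.
- barrel: extruder head: upright stainless barrel, 76 mm outer diameter, on a round mounting flange 128 mm wide and 13 mm thick; it stands fixed on the table, 115 mm high, open at the top. Origin: centre of its underside, z up.
- mouth (a point): centre of the barrel's open mouth, level with its rim, 115 mm above the table; axes as the barrel's. The bore below it is 67 mm wide and 20 mm deep, down to the black sprung seat ring.
- thread (a point): point on the barrel's axis 13 mm below the rim, axes as the barrel's. At this level three equal coarse right-hand thread ridges run round the barrel's outside (4.5 to 13 mm below the rim, out to 84 mm diameter), each with a solid stop at its lower end. Between them are three open entry gaps, 60 degrees wide, centred at 0, 120 and 240 degrees from this x axis, each marked by a dark upright line.
- seat (a joint): how far the sprung seat ring in the barrel is pressed down, m: 0 free, 0.003 with the ring nut screwed home, 0.004 bottomed. It resists with 12.5 N from the first and 20 N at 0.003; the weight of the parts alone does not press it.
- mandrel: mandrel plate: steel disc 64 mm across, 8 mm thick, with four spokes, its lower edge tapered in to 57 mm; in its middle an upright round pin, 14 mm diameter, top 42 mm above the underside; 0.14 kg. Stands pin up. Origin: centre of its underside, z up along the pin. Seated, its underside is 20 mm below the barrel's rim (23 mm when clamped) and the pin stands up out of the mouth.
- die: brass die, 37 mm high, about 0.28 kg: flange 64 mm across and 17 mm high, lower edge tapered in to 56 mm; above it a round nose 50 mm across and 20 mm high; a 24 mm bore runs through. Stands nose up. Origin: centre of its underside, z up. Seated over the pin, its underside is 12 mm below the rim (15 when clamped), so the flange top stands 5 mm above the rim (2 when clamped).
- ring_nut: aluminium ring nut, 44 mm high, about 0.26 kg, standing collar up: skirt 95 mm across and 26 mm high with three grip lugs on its outside (13 mm wide, reaching 57 mm from the axis); above it a fluted collar, 64 mm across and 18 mm high, with a 55 mm opening that clears the die's nose. Origin: centre of its underside, z up; its grip lugs are at 0, 120 and 240 degrees from its x axis.
- nut_lugs (a point): point on the ring nut's axis 2.5 mm above its underside, axes as the nut's: level of three thread lugs inside the skirt, 14 degrees wide, right behind the grip lugs. They pass down the barrel's gaps when nut and barrel yaw are equal (or 120 or 240 degrees apart), within 20 degrees. The nut then rests on the die's flange, its underside 100 mm above the barrel's underside.
- nut_collar (a point): point on the ring nut's axis halfway up the collar, 35 mm above the nut's underside. Turned clockwise from above the nut is drawn down 3 mm, to 97 mm above the barrel's underside; from equal yaw it is home after 60 degrees and meets the stops at 77 degrees. Turning takes up to about 0.8 N m; it stays where it is left.
- scraper: bench scraper with a blue handle, 89 x 124 x 18 mm; origin: centre of its underside; a bystander
- spoon: white measuring spoon, 132 mm long, 16 mm high; origin: centre of its underside; a bystander
- red_bowl: vermilion lacquer bowl, 150 mm across, 60 mm high; origin: centre of its underside; a bystander
- paddle: white rice paddle lying flat, 231 x 64 x 5 mm; origin: centre of its underside; a bystander

How it is judged:
By the outcome, as a careful person would: the job done as asked, in the order asked, and still so for the second after the job is handed in, with the robot touching nothing.
It also fails if it takes over 72 s, if anything falls off the work surface, if the arm or the gripper's body presses on something with over 40 N, if the wrist force passes 120 N, or if a joint passes its speed limit or range.

ROBOT

A 6-joint arm with a two-finger parallel gripper is mounted at the origin on a cart in front of the work surface, level with it; the furniture and walls round the work are solid. World frame = base frame: x ahead of the robot, y to its left, z up, the work surface at z = 0. Lengths are in mm, angles in rad, forces in N, time in s.
With the tool pointing down it reaches from about 400 to 925 mm from the base axis. Payload 12.5 kg.
Tool frame: the origin (TCP) lies midway between the tips of the shut fingers; the grasp point (between the pads) lies 19 mm behind it; z points along the fingers, y is the line along which they close (so a half turn about z gives the same grasp; the last joint's range is limited). The gripper opens to 95 mm and grips with 3 to 60 N. Pads are 20 mm wide; open, the fingers measure 119 mm over their backs; the gripper's body (75 mm by 180 mm) begins 59 mm behind the grasp point.
Start: joints at [-1.375, 0.491, 1.559, -0, 1.092, -0.106], TCP at [185.798, -596.763, 214.661] pointing down, gripper open.
Joint ranges: [-3.1, 3.1], [-0.84, 2.19], [0.05, 2.79], [-1.13, 4.28], [0.06, 2.93], [-2.69, 2.69]. Speed limits (rad/s): [2.22, 2.22, 2.79, 3.14, 3.14, 3.14].

INTERFACE

Orientations are given as [roll, pitch, yaw] about the fixed x, y, z axes, in that order (R = Rz(yaw) Ry(pitch) Rx(roll)).
In Python, from cell import state, read_camera, camera_info, env gives the robot as it stands.
- The arm moves only by the tool move_arm, never from a script. Its argument "commands" is a list of rows, each a list of 3 entries, a list of its own where there are three numbers: the shift along the world's x, y, z in cm, then the turn, a rotation vector about the world's x, y, z in degrees, then the opening, from 0 (shut) to 1 (fully open). A call has 1 to 10 rows; each row shifts and turns the commanded pose from where the row before left it; what a row does not reach is not made up. A row lasts 1/10 s, in which the tool goes at most 50 mm and 8.59 degrees, less where a joint would pass 70% of its speed; a pose out of reach is approached as far as the arm can. A call with a gripper value outside its range is refused whole. The fingers move at their own pace and stop on an object; the grip force is fixed at half the most. Time passes only in rows, so rows that do not move let the fingers close. It gives the time, the measured TCP pose, the force, the opening and the grip force at its end, in the units of the state.
- state(): the state, without advancing time (a new reading comes with each control period).
- read_camera(name): name is "scene" or "top" or "wrist"; returns the picture (420x560x3 uint8, blue, green, red); there is no depth.
- camera_info(name): a dict with "K" (3x3 intrinsics, pixels), "cam_to_world" (4x4, takes a point from camera to world coordinates). Camera axes: x right, y down, z forward; pixel columns grow to the right and rows downward; lengths in mm; the calibration is good to about 2 mm. A picture is of the moment at which its call begins: read the wrist's pose just before it. camera_info takes no time and is no camera call; for the wrist camera it gives the pose at the moment of the call.
- env.job_done(): hands the job in; it is judged then, once.
The state is a dict: "t": time; "joints": joint angles; "qvel": joint speeds; "tau": joint torques, N m; "eef_pos": TCP position; "tcp_rot": TCP orientation; "ft_force": force on the tool from outside, world axes, zero at the start; "moment": the same for the moment, N m; "opening": opening from 0.0 (shut) to 1.0 (fully open); "grip_force": force on a finger pad.
Only numpy, scipy, OpenCV 4.12 (cv2) and the standard library are available. Lean on these libraries where they do the work, as an engineer would, in place of code of your own. Each camera call takes 0.05 s, during which the arm holds its last target. There are 200 camera calls.

## Working session

There is one attempt and no reset: what is moved stays moved. The work goes in short steps, Python scripts to look and compute and a tool call to move; the robot and the scene stay as the last step left them, time stands still between calls to the robot, and variables do not carry over. Pictures are saved under pics/ and viewed, at most 10 in all, crops included, and the job is handed in when it is done.

Besides the shell and the picture viewer there is one more tool, called after "Emit:" by a JSON object that holds its "method" and its "body", one argument or row to a line. move_arm: Moves the arm, as the interface text tells. Its arguments: {"type":"object","properties":{"commands":{"type":"array"}},"required":["commands"]}

```bash
ls; mkdir -p pics; python3 - <<'E'
from cell import *
import cv2
print(state())
for n in ("scene","top"):
    i=camera_info(n);print(n,i["K"],i["cam_to_world"]);cv2.imwrite(f"pics/{n}0.png",read_camera(n))
E
```

```text
pics
{'t': 0.0, 'joints': array([-1.37461987e+00,  4.91573014e-01,  1.55946930e+00,  5.76968452e-06,
        1.09166167e+00, -1.05578972e-01]), 'qvel': array([ 0.00092113, -0.0007202 , -0.00021587, -0.00032397, -0.00058492,
        0.00023719]), 'tau': array([-3.45062304e-03, -6.12656951e+01, -2.58184254e+01,  6.91334903e-02,
        4.82185779e-02, -5.14414000e-05]), 'eef_pos': array([ 185.73590167, -596.50923923,  214.0465456 ]), 'tcp_rot': array([-3.14048806e+00, -1.22203104e-04,  3.01752698e-01]), 'ft_force': array([ 0.410303  , -0.03175414, -0.95247949]), 'moment': array([-0.03800549,  0.00105028, -0.00780707]), 'grip_force': 0.0, 'opening': 0.9980746389791383}
scene [[498.15359114   0.         276.057775  ]
 [  0.         498.15359114 209.76212897]
 [  0.           0.           1.        ]] [[-5.70031185e-01 -5.28199533e-01  6.29340688e-01 -3.20872632e+02]
 [-8.21349515e-01  3.86099519e-01 -4.19895387e-01  5.99773615e+02]
 [-2.11995898e-02 -7.56262134e-01 -6.53925196e-01  9.85366809e+02]
 [ 0.00000000e+00  0.00000000e+00  0.00000000e+00  1.00000000e+00]]
top [[418.02646899   0.         270.28443077]
 [  0.         418.02646899 202.88524026]
 [  0.           0.           1.        ]] [[ 1.49031568e-02 -9.99297430e-01  3.43881242e-02  4.95303612e+02]
 [-9.99880368e-01 -1.50366399e-02 -3.62629912e-03  3.54813627e+01]
 [ 4.14083323e-03 -3.43299669e-02 -9.99401975e-01  1.14633097e+03]
 [ 0.00000000e+00  0.00000000e+00  0.00000000e+00  1.00000000e+00]]
```

View pics/top0.png

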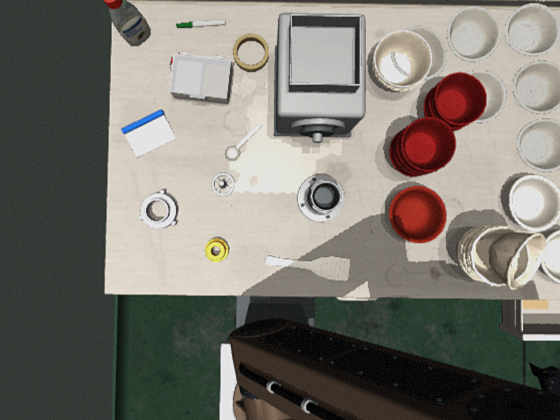

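View pics/scene0.png

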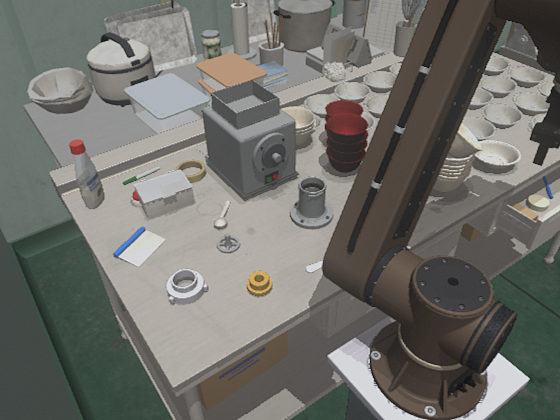

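Top view: the barrel is at about (321,198), the mandrel at (223,184), the die at (217,250) and the nut at (158,210).

```bash
cat > h.py <<'E'
import numpy as np, cv2
from cell import *
def p2w(n,px,z,info=None):
    i=info or camera_info(n);T=np.array(i["cam_to_world"]);K=np.array(i["K"])
    d=T[:3,:3]@np.linalg.solve(K,np.array([px[0],px[1],1.]));o=T[:3,3]
    return o+d*(z-o[2])/d[2]
def w2p(n,P,info=None):
    i=info or camera_info(n);T=np.array(i["cam_to_world"]);K=np.array(i["K"])
    q=K@(T[:3,:3].T@(np.asarray(P,float)-T[:3,3]));return q[:2]/q[2]
E
python3 - <<'E'
from h import *
np.set_printoptions(precision=1,suppress=True)
for n,p,z in (("barrelrim",(324,196),115),("flange",(321,199),10),("mandrel",(223,184),8),("die",(217,250),30),("nut",(158,210),26),("nutc",(158,209),44)):
    print(n,p2w("top",p,z))
s=state();i=camera_info("wrist");print(i);print(s["eef_pos"],s["tcp_rot"])
E
```

```text
barrelrim [ 549.8 -100.7  115. ]
flange [ 547.1 -106.5   10. ]
mandrel [584.1 161.1   8. ]
die [406.2 171.3  30. ]
nut [510.3 331.7  26. ]
nutc [512.7 327.   44. ]
{'K': array([[359.5,   0. , 274.6],
       [  0. , 359.5, 205.9],
       [  0. ,   0. ,   1. ]]), 'cam_to_world': array([[   0.3,   -0.9,   -0.2,  250.2],
       [  -1. ,   -0.3,   -0.1, -575.6],
       [  -0. ,    0.2,   -1. ,  385.7],
       [   0. ,    0. ,    0. ,    1. ]])}
[ 185.8 -596.5  214.1] [-3.1 -0.   0.3]
```

Emit:
{"method": "move_arm", "body": {
  "commands": [
    [[2.4,3.3,1],[0,0,-1.2],1],
    [[2.4,3.3,1],[0,0,-1.2],1],
    [[2.4,3.3,1],[0,0,-1.2],1],
    [[2.4,3.3,1],[0,0,-1.2],1],
    [[2.4,3.3,1],[0,0,-1.2],1],
    [[2.4,3.3,1],[0,0,-1.2],1],
    [[2.4,3.3,1],[0,0,-1.2],1],
    [[2.4,3.3,1],[0,0,-1.2],1],
    [[2.4,3.3,1],[0,0,-1.2],1],
    [[2.4,3.3,0],[0,0,-1.2],1]
  ]
}}

```text
t: 1.1
eef_pos: [426.8, -265.5, 305.7]
tcp_rot: [3.14, -0.001, 0.091]
ft_force: [0.0, -0.5, -0.6]
opening: 1.002
grip_force: 0.0
```

Emit:
{"method": "move_arm", "body": {
  "commands": [
    [[2.4,3.4,0],[0,0,-1.2],1],
    [[2.4,3.4,0],[0,0,-1.2],1],
    [[2.4,3.4,0],[0,0,-1.2],1],
    [[2.4,3.4,0],[0,0,-1.2],1],
    [[2.3,3.2,0],[0,0,-0.5],1],
    [[0,0,0],[0,0,0],1]
  ]
}}

```text
t: 1.7
eef_pos: [546.4, -95.5, 304.1]
tcp_rot: [-3.141, 0.0, 0.003]
ft_force: [-1.4, -0.2, -0.2]
opening: 1.004
grip_force: 0.0
```

```bash
cat >> h.py <<'E'
import pickle
def snap(tag):
    s=state();i=camera_info("wrist");im=read_camera("wrist");cv2.imwrite(f"pics/{tag}.png",im)
    pickle.dump((s,i),open(f"pics/{tag}.pkl","wb"));print(tag,s["t"],s["eef_pos"].round(1),s["tcp_rot"].round(4),s["joints"].round(2));return im,i
E
python3 -c "
from h import *
snap('w1')"
```

```text
w1 1.7 [546.4 -95.5 304.1] [-3.1409e+00  4.0000e-04  3.2000e-03] [-0.29  0.31  1.61  0.    1.23  1.27]
```

View pics/w1.png

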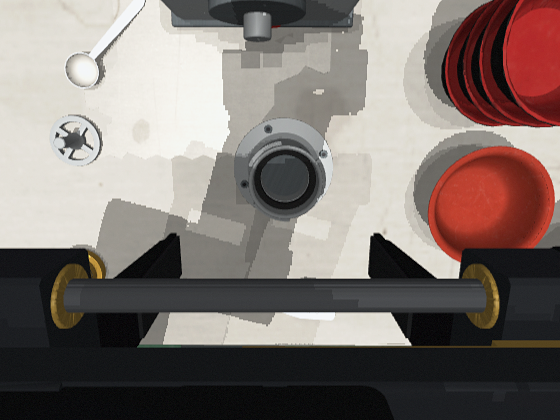

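```bash
python3 - <<'E'
from h import *
a=cv2.imread("pics/w1.png")[105:230,225:345];b=cv2.imread("pics/scene0.png")[165:235,275:345]
a=cv2.resize(a,None,fx=4,fy=4,interpolation=cv2.INTER_CUBIC)
b=cv2.resize(b,(300,300),interpolation=cv2.INTER_CUBIC)
c=np.zeros((500,780,3),np.uint8);c[:500,:480]=a;c[:300,480:780]=b;cv2.imwrite("pics/c1.png",c)
E
```

```text
(no output)
```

View pics/c1.png

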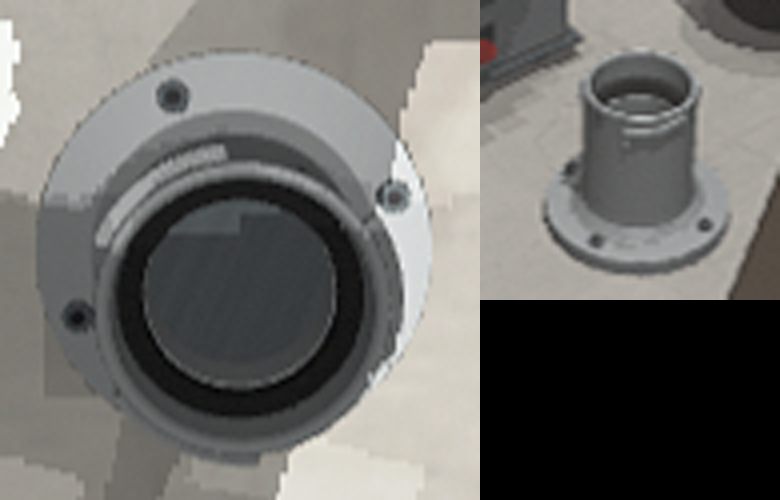

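```bash
python3 - <<'E'
from h import *
np.set_printoptions(precision=1,suppress=True)
s,i=pickle.load(open("pics/w1.pkl","rb"));im=cv2.imread("pics/w1.png")
g=cv2.cvtColor(im,cv2.COLOR_BGR2GRAY)
f=lambda x,y:(225+(x+.5)/4-.5,105+(y+.5)/4-.5)
m=((g<45)*255).astype(np.uint8);m[:, :240]=0;m[:,340:]=0;m[:140]=0;m[222:]=0
cs,_=cv2.findContours(m,cv2.RETR_CCOMP,cv2.CHAIN_APPROX_NONE)
for c in cs:
    if len(c)>60:
        e=cv2.fitEllipse(c);print(e,p2w("wrist",e[0],95,i))
C=p2w("wrist",f(241,296),95,i);print("seat by eye",C)
print("flange by eye",p2w("wrist",f(234,246),13,i))
for q in((228,150),(100,240),(365,225),(390,340)):
    for z in(103,108):
        d=p2w("wrist",f(*q),z,i)-C;print(q,z,np.hypot(*d[:2]),np.degrees(np.arctan2(d[1],d[0])))
# mandrel ellipse
m=((g>150)*255).astype(np.uint8)
print("mandrel eye",p2w("wrist",(76,140),8,i),p2w("top",(223,184),8))
E
```

```text
((284.73974609375, 179.14828491210938), (58.53990936279297, 61.45414733886719), 81.49617004394531) [ 548.  -105.5   95. ]
((284.5545959472656, 177.9517364501953), (48.41554641723633, 49.61820983886719), 71.75920104980469) [ 549.3 -105.3   95. ]
seat by eye [ 548.5 -105.7   95. ]
flange by eye [ 550.8 -105.6   13. ]
(228, 150) 103 39.33553658761674 5.755030154234407
(228, 150) 108 39.69574657635701 5.842460087591082
(100, 240) 103 40.29093647322807 66.65755092396405
(100, 240) 108 40.24196598558646 65.59468093533133
(365, 225) 103 37.51501261326766 -57.63503274375719
(365, 225) 108 37.36422050700152 -56.37587238770394
(390, 340) 103 40.55501122561842 -104.64423105833441
(390, 340) 108 39.65281850707043 -103.47202648662197
mandrel eye [582.8 160.1   8. ] [584.1 161.1   8. ]
```

Emit:
{"method": "move_arm", "body": {
  "commands": [
    [[0.7,4.3,-1.8],[0,0,0],1],
    [[0.6,4.3,-1.8],[0,0,0],1],
    [[0.6,4.3,-1.8],[0,0,0],1],
    [[0.6,4.3,-2],[0,0,0],1],
    [[0.6,4.2,-2],[0,0,0],1],
    [[0.6,4.2,-2],[0,0,0],1],
    [[0,0,0],[0,0,0],1]
  ]
}}

```text
t: 2.45
eef_pos: [580.7, 159.9, 187.8]
tcp_rot: [3.141, 0.004, 0.003]
ft_force: [-0.3, -1.0, 1.0]
opening: 1.002
grip_force: 0.0
```

```bash
python3 -c "
from h import *
snap('w2')"
```

```text
w2 2.45 [580.7 159.9 187.8] [3.1413e+00 4.2000e-03 2.8000e-03] [0.16 0.49 1.64 0.   1.01 1.73]
```

View pics/w2.png

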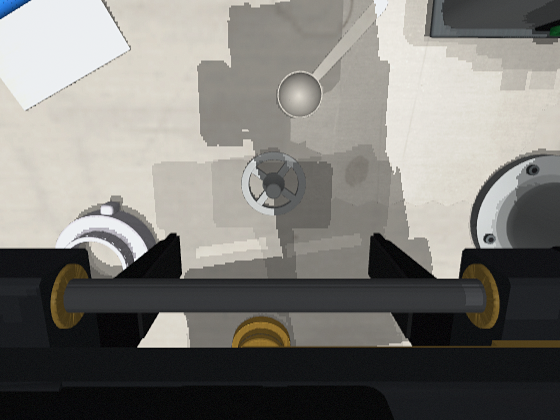

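```bash
python3 - <<'E'
from h import *
np.set_printoptions(precision=1,suppress=True)
s,i=pickle.load(open("pics/w2.pkl","rb"))
print(p2w("wrist",(273,183.5),8,i),p2w("wrist",(273.5,190),42,i))
for x in(580,583,586):
  print(w2p("wrist",(x,160,42),i),w2p("wrist",(x,160,8),i))
print(p2w("wrist",(110,208),26,i),p2w("wrist",(261,330),37,i))
E
```

```text
[582.3 162.2   8. ] [582.8 161.6  42. ]
[275.3 193. ] [275.2 185.8]
[275.3 189.8] [275.2 182.8]
[275.3 186.5] [275.2 179.8]
[561.5 318.1  26. ] [436.9 174.   37. ]
```

Emit:
{"method": "move_arm", "body": {
  "commands": [
    [[0.2,0.2,-4.5],[0,0,0],0.5],
    [[0,0,-4.5],[0,0,0],0.5],
    [[0,0,-4.5],[0,0,0],0.5],
    [[0,0,-3.5],[0,0,0],0.5],
    [[0,0,0],[0,0,0],0.5],
    [[0,0,0],[0,0,0],0],
    [[0,0,0],[0,0,0],0],
    [[0,0,0],[0,0,0],0],
    [[0,0,0],[0,0,0],0],
    [[0,0,0],[0,0,0],0]
  ]
}}

```text
t: 3.5
eef_pos: [584.1, 159.3, 21.6]
tcp_rot: [-3.141, -0.001, -0.0]
ft_force: [-0.1, 0.3, -0.4]
opening: 0.215
grip_force: 0.0
```

Emit:
{"method": "move_arm", "body": {
  "commands": [
    [[0,0.1,-0.3],[0,0,0],0],
    [[0,0,0],[0,0,0],0],
    [[0,0,0],[0,0,0],0],
    [[0,0,0],[0,0,0],0]
  ]
}}

```text
t: 3.9
eef_pos: [584.3, 160.1, 18.3]
tcp_rot: [3.141, -0.001, 0.0]
ft_force: [0.4, -3.1, 7.9]
opening: 0.141
grip_force: 30.0
```

Emit:
{"method": "move_arm", "body": {
  "commands": [
    [[0,0,4.5],[0,0,0],0],
    [[0,0,4.5],[0,0,0],0],
    [[0,0,4.5],[0,0,0],0],
    [[-0.6,-4.4,1],[0,0,0],0],
    [[-0.6,-4.4,0],[0,0,0],0],
    [[-0.6,-4.5,0],[0,0,0],0],
    [[-0.6,-4.5,0],[0,0,0],0],
    [[-0.5,-4.5,0],[0,0,0],0],
    [[-0.5,-4.3,0],[0,0,0],0],
    [[0,0,0],[0,0,0],0]
  ]
}}

```text
t: 4.9
eef_pos: [549.3, -109.9, 162.4]
tcp_rot: [3.141, 0.0, -0.004]
ft_force: [-0.3, -0.4, -0.7]
opening: 0.14
grip_force: 30.0
```

```bash
python3 - <<'E'
from h import *
im,i=snap('w3')
a=cv2.resize(im[100:300,180:380],None,fx=3,fy=3,interpolation=cv2.INTER_CUBIC);cv2.imwrite("pics/c3.png",a)
E
```

```text
w3 4.9 [ 549.3 -109.9  162.4] [ 3.1409e+00  2.0000e-04 -4.3000e-03] [-0.32  0.46  1.78 -0.    0.9   1.26]
```

View pics/c3.png

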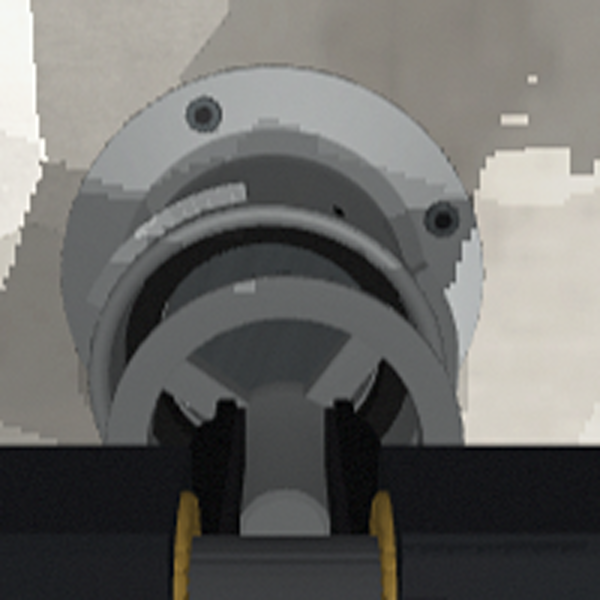

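```bash
python3 - <<'E'
from h import *
np.set_printoptions(precision=1,suppress=True)
s,i=pickle.load(open("pics/w3.pkl","rb"))
f=lambda x,y:(180+(x+.5)/3-.5,100+(y+.5)/3-.5)
P=lambda x,y,z:p2w("wrist",f(x,y),z,i)
print("flange L/R",P(62,265,13),P(484,265,13),"top",P(272,65,13))
print("rim L/R",P(92,370,113),P(445,370,113),"top",P(272,206,115))
print("disc L/R",P(105,430,152.4),P(463,430,152.4),"top",P(284,276,152.4), "pin top",P(285,515,186.4))
for z in(103,106,110):
    d=P(338,212,z)-[549,-106,z];print(d,np.degrees(np.arctan2(d[1],d[0])))
E
```

```text
flange L/R [553.3 -41.9  13. ] [ 552.7 -169.7   13. ] top [ 612.  -105.9   13. ]
rim L/R [550.2 -68.  113. ] [ 549.8 -143.4  113. ] top [ 585.5 -106.7  115. ]
disc L/R [550.9 -77.1 152.4] [ 550.6 -140.9  152.4] top [ 578.8 -109.1  152.4] pin top [ 549.8 -109.1  186.4]
[ 33.4 -14.8   0. ] -23.894469731194242
[ 33.9 -14.7   0. ] -23.400899510535677
[ 34.5 -14.5   0. ] -22.757152192162035
```

Emit:
{"method": "move_arm", "body": {
  "commands": [
    [[0,0.33,0],[0,0,0],0],
    [[0,0,-2.5],[0,0,0],0],
    [[0,0,-0.8],[0,0,0],0],
    [[0,0,-0.8],[0,0,0],0],
    [[0,0,0],[0,0,0],0]
  ]
}}

```text
t: 5.45
eef_pos: [551.9, -102.0, 123.6]
tcp_rot: [3.14, -0.005, 0.001]
ft_force: [0.8, 0.9, 21.4]
opening: 0.158
grip_force: 30.4
```

Emit:
{"method": "move_arm", "body": {
  "commands": [
    [[0,0,1.5],[0,0,0],0],
    [[-0.2,-0.35,0],[0,0,0],0],
    [[0,0,0],[0,0,0],0],
    [[0,0,0],[0,0,0],0],
    [[0,0,0],[0,0,0],0]
  ]
}}

```text
t: 5.95
eef_pos: [547.6, -105.6, 136.0]
tcp_rot: [-3.141, 0.001, 0.0]
ft_force: [-0.1, 0.1, -1.2]
opening: 0.141
grip_force: 30.0
```

```bash
python3 - <<'E'
from h import *
im,i=snap('w4')
a=cv2.resize(im[100:300,180:380],None,fx=3,fy=3,interpolation=cv2.INTER_CUBIC);cv2.imwrite("pics/c4.png",a)
print(state())
E
```

```text
w4 5.95 [ 547.6 -105.6  136. ] [-3.1413e+00  1.0000e-03  1.0000e-04] [-0.31  0.49  1.81 -0.    0.84  1.26]
{'t': 6.0, 'joints': array([-3.09145241e-01,  4.90877992e-01,  1.81012659e+00, -8.45570093e-05,
        8.41599130e-01,  1.26174894e+00]), 'qvel': array([-0.00294865, -0.00186569, -0.0015174 ,  0.00051485,  0.00171193,
       -0.0011096 ]), 'tau': array([ 7.95158814e-02, -5.71428895e+01, -2.12309468e+01,  4.34647920e-02,
       -6.06216188e-02,  1.68640596e-03]), 'eef_pos': array([ 547.5945676 , -105.73212307,  136.08616747]), 'tcp_rot': array([-3.14134515e+00,  9.82315899e-04, -4.13628030e-05]), 'ft_force': array([-0.6648097 , -0.71869333, -1.44275616]), 'moment': array([0.01604682, 0.05907554, 0.01115886]), 'grip_force': 29.966352581977844, 'opening': 0.1401821838333032}
```

View pics/c4.png

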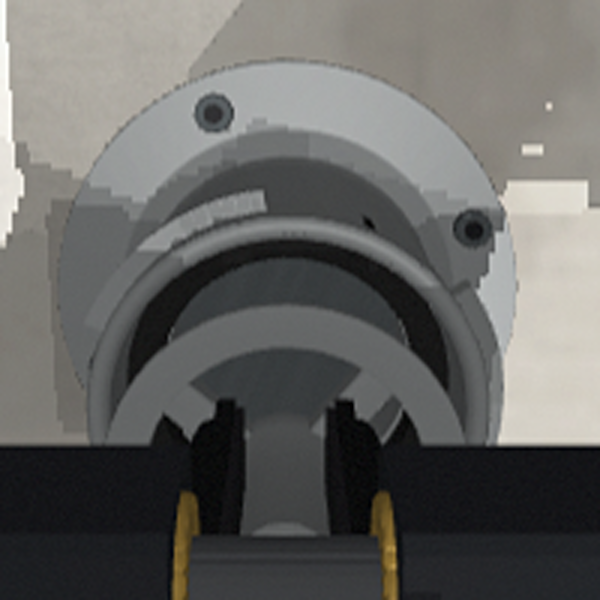

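```bash
python3 - <<'E'
from h import *
np.set_printoptions(precision=1,suppress=True)
s,i=pickle.load(open("pics/w4.pkl","rb"))
f=lambda x,y:(180+(x+.5)/3-.5,100+(y+.5)/3-.5)
P=lambda x,y,z:p2w("wrist",f(x,y),z,i)
print("flange L/R",P(58,265,13),P(517,265,13),"top",P(287,59,13))
print("rim L/R",P(90,380,113),P(487,380,113),"top",P(290,215,115))
for h in(126,129,132): print(h,"disc L/R",P(104,435,h),P(466,435,h),"top",P(284,304,h), "pin top",P(285,522,h+34))
E
```

```text
flange L/R [556.4 -41.8  13. ] [ 556.4 -169.4   13. ] top [ 612.1 -105.4   13. ]
rim L/R [554.3 -68.1 113. ] [ 554.3 -143.   113. ] top [ 585.9 -105.8  115. ]
126 disc L/R [548.1 -72.6 126. ] [ 548.1 -137.2  126. ] top [ 572.1 -104.7  126. ] pin top [ 547.  -104.9  160. ]
129 disc L/R [549.2 -73.1 129. ] [ 549.2 -136.6  129. ] top [ 572.8 -104.7  129. ] pin top [ 548.4 -104.9  163. ]
132 disc L/R [550.3 -73.7 132. ] [ 550.3 -136.1  132. ] top [ 573.5 -104.7  132. ] pin top [ 549.8 -104.9  166. ]
```

Emit:
{"method": "move_arm", "body": {
  "commands": [
    [[0.7,-0.08,0],[0,0,0],0],
    [[0,0,0],[0,0,0],0],
    [[0,0,-0.4],[0,0,0],0],
    [[0,0,-0.4],[0,0,0],0],
    [[0,0,-0.3],[0,0,0],0],
    [[0,0,0],[0,0,0],0]
  ]
}}

```text
t: 6.6
eef_pos: [554.5, -106.7, 125.1]
tcp_rot: [-3.141, 0.001, -0.0]
ft_force: [0.0, 0.6, -1.1]
opening: 0.144
grip_force: 30.0
```

Emit:
{"method": "move_arm", "body": {
  "commands": [
    [[0,0,-0.4],[0,0,0],0],
    [[0,0,-0.4],[0,0,0],0],
    [[0,0,-0.3],[0,0,0],0],
    [[0,0,0],[0,0,0],0]
  ]
}}

```text
t: 7.0
eef_pos: [554.6, -106.7, 114.2]
tcp_rot: [-3.141, 0.001, -0.0]
ft_force: [0.4, -0.5, -0.8]
opening: 0.139
grip_force: 30.0
```

Emit:
{"method": "move_arm", "body": {
  "commands": [
    [[0,0,-0.2],[0,0,0],0],
    [[0,0,-0.2],[0,0,0],0],
    [[0,0,0],[0,0,0],0]
  ]
}}

```text
t: 7.3
eef_pos: [554.7, -106.8, 110.4]
tcp_rot: [3.142, 0.0, -0.0]
ft_force: [-0.0, 0.1, -2.0]
opening: 0.14
grip_force: 30.0
```

Emit:
{"method": "move_arm", "body": {
  "commands": [
    [[0,0,-0.2],[0,0,0],0],
    [[0,0,0],[0,0,0],0],
    [[0,0,-0.1],[0,0,0],0],
    [[0,0,0],[0,0,0],0]
  ]
}}

```text
t: 7.7
eef_pos: [554.8, -106.8, 107.6]
tcp_rot: [3.142, 0.0, -0.0]
ft_force: [1.1, -0.4, -1.1]
opening: 0.14
grip_force: 30.0
```

Emit:
{"method": "move_arm", "body": {
  "commands": [
    [[0,0,-0.15],[0,0,0],0],
    [[0,0,0],[0,0,0],0],
    [[0,0,-0.1],[0,0,0],0],
    [[0,0,0],[0,0,0],0]
  ]
}}

```text
t: 8.1
eef_pos: [555.0, -106.9, 106.1]
tcp_rot: [3.141, -0.001, -0.0]
ft_force: [-4.0, 0.6, 10.3]
opening: 0.139
grip_force: 30.0
```

Emit:
{"method": "move_arm", "body": {
  "commands": [
    [[0,0,0],[0,0,0],0.28],
    [[0,0,0],[0,0,0],0.28],
    [[0,0,0],[0,0,0],0.28],
    [[0,0,3],[0,0,0],0.28],
    [[0,0,4.5],[0,0,0],0.4],
    [[0,0,4.5],[0,0,0],1],
    [[0,0,1.5],[0,0,0],1],
    [[0,0,0],[0,0,0],1]
  ]
}}

```text
t: 8.9
eef_pos: [555.6, -106.9, 242.4]
tcp_rot: [3.14, -0.004, -0.0]
ft_force: [0.5, 0.4, -0.7]
opening: 0.561
grip_force: 0.0
```

```bash
python3 - <<'E'
from h import *
im,i=snap('w5')
a=cv2.resize(im[100:250,180:380],None,fx=3,fy=3,interpolation=cv2.INTER_CUBIC);cv2.imwrite("pics/c5.png",a)
E
```

```text
w5 8.9 [ 555.6 -106.9  242.4] [ 3.1401 -0.0043 -0.    ] [-0.31  0.38  1.67 -0.    1.09  1.26]
```

View pics/c5.png

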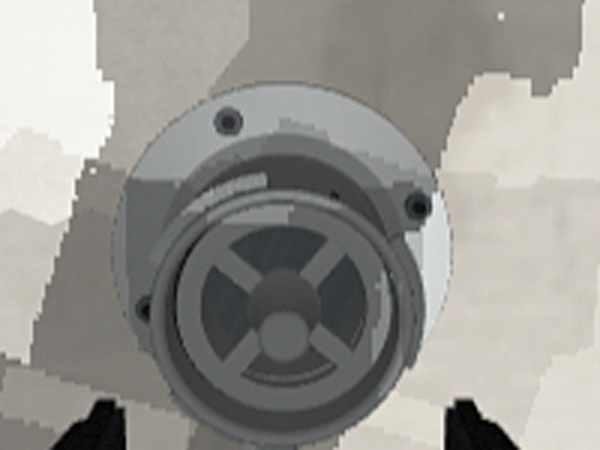

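Emit:
{"method": "move_arm", "body": {
  "commands": [
    [[-2.1,4,0],[0,0,0],1],
    [[-2.1,4,0],[0,0,0],1],
    [[-2.1,4,0],[0,0,0],1],
    [[-2.1,4,0],[0,0,0],1],
    [[-2.1,4,0],[0,0,0],1],
    [[-2.2,4,-1.5],[0,0,0],1],
    [[-2.2,3.8,-1.5],[0,0,0],1],
    [[0,0,0],[0,0,0],1],
    [[0,0,0],[0,0,0],1]
  ]
}}

```text
t: 9.85
eef_pos: [405.0, 171.7, 208.9]
tcp_rot: [3.141, 0.003, 0.002]
ft_force: [0.3, 0.2, 0.1]
opening: 0.999
grip_force: 0.0
```

```bash
python3 - <<'E'
from h import *
np.set_printoptions(precision=1,suppress=True)
im,i=snap('w6')
h=cv2.cvtColor(im,cv2.COLOR_BGR2HSV)
m=cv2.inRange(h,(15,110,50),(32,255,255));m[232:]=0
n,l,st,c=cv2.connectedComponentsWithStats(m);k=[j for j in range(1,n) if st[j,4]>150];print(st[k],c[k])
j=max(k,key=lambda j:st[j,4])
cn=max(cv2.findContours((l==j).astype(np.uint8),0,cv2.CHAIN_APPROX_NONE)[0],key=len)
print(cv2.fitEllipse(cn))
x,y,w,hh,_=st[j];u=x+w/2-.5
print("flange LR z17",p2w("wrist",(x-.5,y+hh/2),17,i),p2w("wrist",(x+w-.5,y+hh/2),17,i),"top z17",p2w("wrist",(u,y-.5),17,i),"bottom z17/z37",p2w("wrist",(u,y+hh-.5),17,i),p2w("wrist",(u,y+hh-.5),37,i))
cv2.imwrite("pics/c6.png",cv2.resize(im[max(0,y-25):y+hh+25,x-30:x+w+30],None,fx=4,fy=4,interpolation=cv2.INTER_CUBIC))
E
```

```text
w6 9.85 [405.  171.7 208.9] [3.1 0.  0. ] [ 0.2  0.2  2.  -0.   0.9  1.8]
[[ 241  154   62   62 2696]] [[271.6 184.2]]
((271.642822265625, 184.32119750976562), (60.73824691772461, 61.269840240478516), 104.61615753173828)
flange LR z17 [403.  207.2  17. ] [403.1 143.5  17. ] top z17 [435.2 175.4  17. ] bottom z17/z37 [370.5 175.4  17. ] [376.2 175.2  37. ]
```

Emit:
{"method": "move_arm", "body": {
  "commands": [
    [[-0.2,0.36,0],[0,0,0],1],
    [[0,0,-4.7],[0,0,0],1],
    [[0,0,-4.7],[0,0,0],1],
    [[0,0,-4.7],[0,0,0],1],
    [[0,0,-3.7],[0,0,0],1],
    [[0,0,-1],[0,0,0],0.7],
    [[0,0,0],[0,0,0],0.7],
    [[0,0,0],[0,0,0],0.7]
  ]
}}

```text
t: 10.7
eef_pos: [404.7, 174.7, 23.3]
tcp_rot: [-3.141, -0.001, -0.001]
ft_force: [0.5, -0.1, -0.7]
opening: 0.804
grip_force: 0.0
```

Emit:
{"method": "move_arm", "body": {
  "commands": [
    [[-0.15,0,-0.3],[0,0,0],0.6],
    [[0,0,0],[0,0,0],0],
    [[0,0,0],[0,0,0],0],
    [[0,0,0],[0,0,0],0],
    [[0,0,0],[0,0,0],0],
    [[0,0,0],[0,0,0],0],
    [[0,0,0],[0,0,0],0]
  ]
}}

```text
t: 11.4
eef_pos: [402.6, 175.0, 19.8]
tcp_rot: [-3.141, -0.001, 0.0]
ft_force: [-0.6, -0.1, 9.3]
opening: 0.512
grip_force: 30.0
```

Emit:
{"method": "move_arm", "body": {
  "commands": [
    [[0,0,2],[0,0,0],0],
    [[0,0,4.5],[0,0,0],0],
    [[0,0,4.5],[0,0,0],0],
    [[2.1,-4,2.1],[0,0,0],0],
    [[2.1,-4,2.1],[0,0,0],0],
    [[2.1,-4,0],[0,0,0],0],
    [[2.1,-4,0],[0,0,0],0],
    [[2.1,-4,0],[0,0,0],0],
    [[2,-4,0],[0,0,0],0],
    [[2,-4,0],[0,0,0],0]
  ]
}}

```text
t: 12.4
eef_pos: [547.5, -106.9, 171.1]
tcp_rot: [-3.142, 0.0, -0.0]
ft_force: [0.5, 0.9, -2.9]
opening: 0.513
grip_force: 30.0
```

Emit:
{"method": "move_arm", "body": {
  "commands": [
    [[0,0,0],[0,0,0],0],
    [[0,0,0],[0,0,0],0],
    [[0,0,0],[0,0,0],0]
  ]
}}

```text
t: 12.7
eef_pos: [546.6, -104.4, 171.0]
tcp_rot: [-3.141, 0.001, 0.0]
ft_force: [0.6, -0.3, -3.2]
opening: 0.516
grip_force: 30.0
```

```bash
python3 - <<'E'
from h import *
im,i=snap('w7')
h=cv2.cvtColor(im,cv2.COLOR_BGR2HSV)
m=cv2.inRange(h,(15,110,40),(32,255,255));m[249:]=0;m[:,:190]=0;m[:,370:]=0
ys,xs=np.nonzero(m);z=state()["eef_pos"][2]-19.8+17
print(xs.min(),xs.max(),ys.min(),z)
print(p2w("wrist",(xs.min()-.5,245),z,i),p2w("wrist",(xs.max()+.5,245),z,i))
for r in range(ys.min(),250,8): q=np.nonzero(m[r])[0];print(r,q.min(),q.max(),len(q))
a=cv2.resize(im[100:300,180:380],None,fx=3,fy=3,interpolation=cv2.INTER_CUBIC);cv2.imwrite("pics/c7.png",a)
top=np.nonzero(m[ys.min()+1])[0];print("top",p2w("wrist",(top.mean(),ys.min()-.5),z,i))
E
```

```text
w7 12.7 [ 546.6 -104.4  171. ] [-3.1412e+00  1.1000e-03  3.0000e-04] [-0.31  0.44  1.78  0.    0.92  1.26]
214 335 186 168.34806862794557
[549.70496013 -72.23569081 168.34806863] [ 549.71776291 -134.87397771  168.34806863]
186 268 281 14
194 244 305 62
202 233 316 84
210 226 323 89
218 222 328 105
226 217 331 113
234 215 334 105
242 226 323 81
top [ 580.76960407 -103.54934773  168.34806863]
```

Emit:
{"method": "move_arm", "body": {
  "commands": [
    [[-0.07,-0.22,0],[0,0,0],0],
    [[0,0,-1.5],[0,0,0],0],
    [[0,0,-1.3],[0,0,0],0],
    [[0,0,0],[0,0,0],0],
    [[0,0,-0.4],[0,0,0],0],
    [[0,0,-0.4],[0,0,0],0],
    [[0,0,0],[0,0,0],0]
  ]
}}

```text
t: 13.45
eef_pos: [546.5, -107.3, 134.9]
tcp_rot: [-3.142, 0.0, -0.0]
ft_force: [-0.4, -0.3, -2.4]
opening: 0.512
grip_force: 30.0
```

Emit:
{"method": "move_arm", "body": {
  "commands": [
    [[0,0,-0.3],[0,0,0],0],
    [[0,0,0],[0,0,0],0],
    [[0,0,-0.3],[0,0,0],0],
    [[0,0,0],[0,0,0],0]
  ]
}}

```text
t: 13.85
eef_pos: [546.5, -107.3, 128.9]
tcp_rot: [3.142, 0.0, -0.0]
ft_force: [0.0, -0.2, -2.5]
opening: 0.517
grip_force: 30.0
```

Entered freely; continue to the seat.

Emit:
{"method": "move_arm", "body": {
  "commands": [
    [[0,0,-0.3],[0,0,0],0],
    [[0,0,0],[0,0,0],0],
    [[0,0,-0.2],[0,0,0],0],
    [[0,0,0],[0,0,0],0]
  ]
}}

```text
t: 14.25
eef_pos: [546.5, -107.3, 123.9]
tcp_rot: [3.142, 0.0, -0.0]
ft_force: [0.2, 0.0, -2.8]
opening: 0.513
grip_force: 30.0
```

Emit:
{"method": "move_arm", "body": {
  "commands": [
    [[0,0,-0.1],[0,0,0],0],
    [[0,0,-0.1],[0,0,0],0],
    [[0,0,0],[0,0,0],0]
  ]
}}

```text
t: 14.55
eef_pos: [546.8, -107.4, 122.9]
tcp_rot: [3.141, -0.001, -0.0]
ft_force: [-0.1, 0.4, 4.4]
opening: 0.513
grip_force: 30.0
```

Emit:
{"method": "move_arm", "body": {
  "commands": [
    [[0,0,0],[0,0,0],0.75],
    [[0,0,0],[0,0,0],0.75],
    [[0,0,0],[0,0,0],0.75],
    [[0,0,4.5],[0,0,0],1],
    [[0,0,4.5],[0,0,0],1],
    [[-0.4,4.4,0],[0,0,0],1],
    [[-0.4,4.4,0],[0,0,0],1],
    [[-0.4,4.4,0],[0,0,0],1],
    [[-0.4,4.4,0],[0,0,0],1],
    [[-0.4,4.4,0],[0,0,0],1]
  ]
}}

```text
t: 15.55
eef_pos: [526.2, 114.3, 212.3]
tcp_rot: [3.142, -0.0, -0.0]
ft_force: [-0.1, 0.9, 0.1]
opening: 0.998
grip_force: 0.0
```

Emit:
{"method": "move_arm", "body": {
  "commands": [
    [[-0.4,4.4,0],[0,0,0],1],
    [[-0.4,4.4,0],[0,0,0],1],
    [[-0.4,4.4,0],[0,0,0],1],
    [[-0.4,4.3,0],[0,0,0],1],
    [[-0.4,4.2,0],[0,0,0],1],
    [[0,0,0],[0,0,0],1],
    [[0,0,0],[0,0,0],1]
  ]
}}

```text
t: 16.25
eef_pos: [506.2, 330.3, 211.8]
tcp_rot: [3.141, 0.0, 0.002]
ft_force: [-0.0, -0.0, 0.2]
opening: 0.999
grip_force: 0.0
```

```bash
python3 - <<'E'
from h import *
im,i=snap('w8')
cv2.imwrite("pics/c8.png",cv2.resize(im[100:250,180:380],None,fx=4,fy=4,interpolation=cv2.INTER_CUBIC))
E
```

```text
w8 16.25 [506.2 330.3 211.8] [3.1411e+00 5.0000e-04 1.7000e-03] [ 0.47  0.46  1.61 -0.    1.06  2.04]
```

View pics/c8.png

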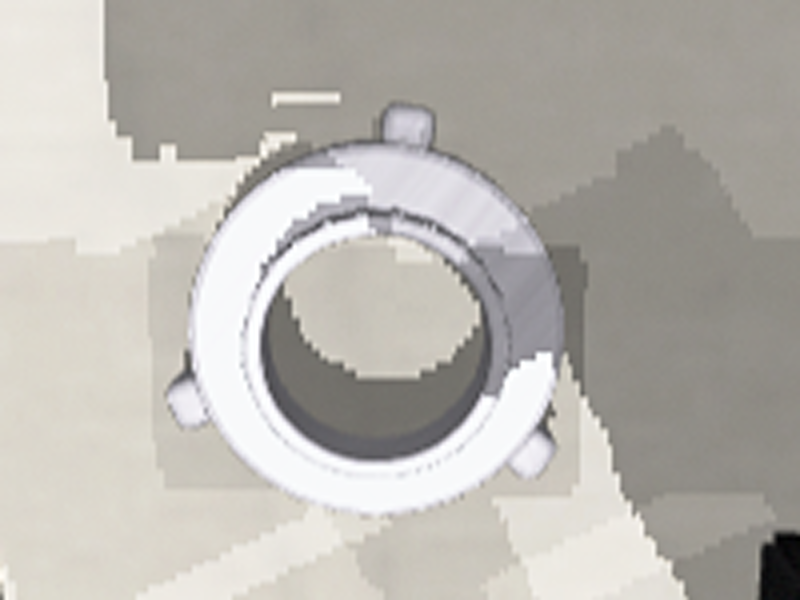

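```bash
python3 - <<'E'
from h import *
np.set_printoptions(precision=1,suppress=True)
s,i=pickle.load(open("pics/w8.pkl","rb"))
P=lambda x,y,z:p2w("wrist",(180+(x+.5)/4-.5,100+(y+.5)/4-.5),z,i)
for q in((192,328),(563,328),(377,142),(377,514)):print(P(*q,26))
C=P(377.5,328,26);print("C skirt",C,"collar",P(378,345,44))
for q in((408,122),(186,402),(531,453)):
  for z in (10,20):
    d=P(*q,z)-C;print(z,np.hypot(*d[:2]),np.degrees(np.arctan2(d[1],d[0])))
E
```

```text
[509.1 378.2  26. ]
[509.3 284.8  26. ]
[555.2 331.7  26. ]
[460.1 331.6  26. ]
C skirt [509.2 331.5  26. ] collar [508.3 331.4  44. ]
10 50.78744332357995 -8.69184550885072
20 51.136506623867525 -8.403307891450462
10 55.94428460052897 114.23315928236794
20 53.755901630652275 112.55478593529311
10 55.40592095535628 -131.77130192250362
20 52.78889803994286 -130.3694879066301
```

Emit:
{"method": "move_arm", "body": {
  "commands": [
    [[0.27,0.12,-3.5],[0,0,8],1],
    [[0,0,-3.5],[0,0,8],1],
    [[0,0,-3.5],[0,0,8],1],
    [[0,0,-3.5],[0,0,8],1],
    [[0,0,-2.5],[0,0,8],1],
    [[0,0,-1],[0,0,0],0.85],
    [[0,0,0],[0,0,0],0.85],
    [[0,0,0],[0,0,0],0.85]
  ]
}}

```text
t: 17.1
eef_pos: [510.0, 330.6, 38.3]
tcp_rot: [3.141, -0.001, 0.694]
ft_force: [0.3, 0.1, 0.0]
opening: 0.858
grip_force: 0.0
```

Emit:
{"method": "move_arm", "body": {
  "commands": [
    [[-0.12,0.09,-0.7],[0,0,0],0.8],
    [[0,0,-0.25],[0,0,0],0.8],
    [[0,0,0],[0,0,0],0],
    [[0,0,0],[0,0,0],0],
    [[0,0,0],[0,0,0],0],
    [[0,0,0],[0,0,0],0],
    [[0,0,0],[0,0,0],0]
  ]
}}

```text
t: 17.8
eef_pos: [508.2, 331.8, 27.9]
tcp_rot: [3.141, -0.0, 0.698]
ft_force: [-0.6, -0.5, 2.6]
opening: 0.666
grip_force: 30.0
```

Emit:
{"method": "move_arm", "body": {
  "commands": [
    [[0,0,3],[0,0,0],0],
    [[0,0,4.5],[0,0,0],0],
    [[0,0,4.5],[0,0,0],0],
    [[0.4,-4,2],[0,0,-2],0],
    [[0.4,-4,1],[0,0,-2],0],
    [[0.4,-4,0],[0,0,-2],0],
    [[0.4,-4,0],[0,0,-2],0],
    [[0.4,-4,0],[0,0,-2],0],
    [[0.4,-4,0],[0,0,-2],0],
    [[0.4,-4,0],[0,0,-2],0]
  ]
}}

```text
t: 18.8
eef_pos: [535.7, 50.1, 177.4]
tcp_rot: [-3.141, 0.001, 0.452]
ft_force: [0.6, -0.5, -2.8]
opening: 0.663
grip_force: 30.0
```

Emit:
{"method": "move_arm", "body": {
  "commands": [
    [[0.4,-4,0],[0,0,-0.7],0],
    [[0.4,-4,0],[0,0,0],0],
    [[0.3,-4,0],[0,0,0],0],
    [[0,-3.75,0],[0,0,0],0],
    [[0,0,0],[0,0,0],0],
    [[0,0,0],[0,0,0],0],
    [[0,0,0],[0,0,0],0]
  ]
}}

```text
t: 19.5
eef_pos: [546.8, -105.1, 177.4]
tcp_rot: [-3.141, 0.0, 0.442]
ft_force: [-0.1, -1.1, -2.4]
opening: 0.665
grip_force: 30.0
```

```bash
python3 - <<'E'
from h import *
im,i=snap('w9')
cv2.imwrite("pics/c9.png",cv2.resize(im[60:260,150:410],None,fx=3,fy=3,interpolation=cv2.INTER_CUBIC))
E
```

```text
w9 19.5 [ 546.8 -105.1  177.4] [-3.1411e+00  5.0000e-04  4.4180e-01] [-0.31  0.44  1.77  0.    0.93  0.82]
```

View pics/c9.png

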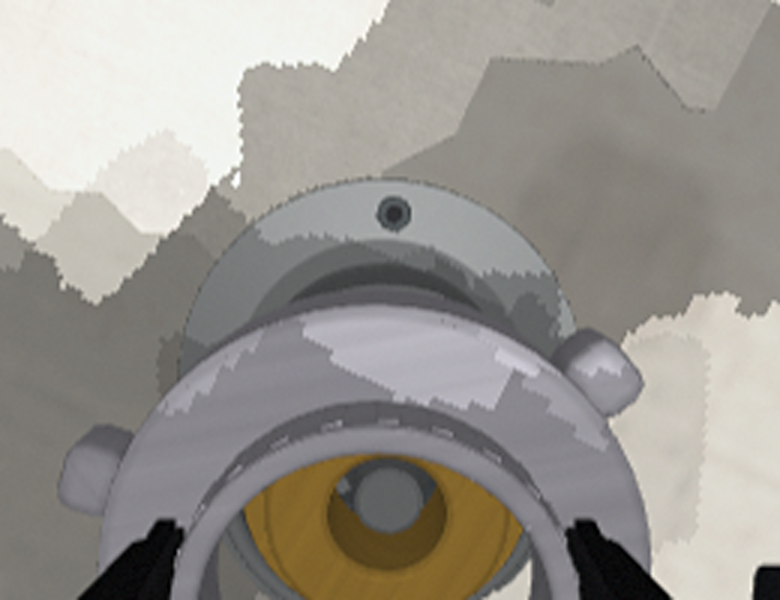

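```bash
python3 - <<'E'
from h import *
np.set_printoptions(precision=1,suppress=True)
s,i=pickle.load(open("pics/w9.pkl","rb"))
P=lambda x,y,z:p2w("wrist",(150+(x+.5)/3-.5,60+(y+.5)/3-.5),z,i)
a=s["tcp_rot"][2];ex=np.array([np.cos(a),np.sin(a),0]);ey=np.array([-np.sin(a),np.cos(a),0])
z=175.5
def cen(L,R,T,z,r):
    l,rr,t=P(*L,z),P(*R,z),P(*T,z);m=(l+rr)/2
    print("width",np.hypot(*(l-rr)[:2]));
    return ex*((t@ex)-r)+ey*(m@ey)
print("nut",cen((102,540),(650,540),(376,305),z,47.5))
print("flange",cen((180,350),(577,350),(383,178),13,64))
print("pin",P(388,498,137), "bore of die top",P(387,490,140))
C=cen((102,540),(650,540),(376,305),z,47.5)
for q in((95,470),(605,375)):
    d=P(*q,z-8)-C;print(np.degrees(np.arctan2(d[1],d[0])))
E
```

```text
width 93.06287991823542
nut [ 545.7 -104.8    0. ]
width 124.91299236239782
flange [ 547.8 -104.8    0. ]
pin [ 549.5 -105.7  137. ] bore of die top [ 551.8 -104.4  140. ]
width 93.06287991823542
95.50778055228506
-23.253570413186957
```

Emit:
{"method": "move_arm", "body": {
  "commands": [
    [[0.2,-0.05,0],[0,0,0],0],
    [[0,0,-1.5],[0,0,0],0],
    [[0,0,-1.3],[0,0,0],0],
    [[0,0,0],[0,0,0],0],
    [[0,0,-0.3],[0,0,0],0],
    [[0,0,-0.3],[0,0,0],0],
    [[0,0,0],[0,0,0],0]
  ]
}}

```text
t: 20.25
eef_pos: [549.1, -106.2, 143.6]
tcp_rot: [3.142, 0.0, 0.442]
ft_force: [-0.6, 0.4, -3.1]
opening: 0.667
grip_force: 30.0
```

Emit:
{"method": "move_arm", "body": {
  "commands": [
    [[0,0,-0.3],[0,0,0],0],
    [[0,0,0],[0,0,0],0],
    [[0,0,-0.3],[0,0,0],0],
    [[0,0,0],[0,0,0],0]
  ]
}}

```text
t: 20.65
eef_pos: [548.9, -106.2, 137.3]
tcp_rot: [-3.141, 0.0, 0.441]
ft_force: [-0.6, -0.2, -2.8]
opening: 0.665
grip_force: 30.0
```

Emit:
{"method": "move_arm", "body": {
  "commands": [
    [[0,0,-0.3],[0,0,0],0],
    [[0,0,0],[0,0,0],0],
    [[0,0,-0.3],[0,0,0],0],
    [[0,0,0],[0,0,0],0]
  ]
}}

```text
t: 21.05
eef_pos: [549.0, -106.2, 131.3]
tcp_rot: [-3.141, 0.0, 0.441]
ft_force: [0.1, -0.4, -2.6]
opening: 0.663
grip_force: 30.0
```

Emit:
{"method": "move_arm", "body": {
  "commands": [
    [[0,0,-0.2],[0,0,0],0],
    [[0,0,-0.15],[0,0,0],0],
    [[0,0,0],[0,0,0],0]
  ]
}}

```text
t: 21.35
eef_pos: [549.1, -106.3, 128.0]
tcp_rot: [3.142, 0.0, 0.441]
ft_force: [-0.7, -0.3, -2.5]
opening: 0.664
grip_force: 30.0
```

Emit:
{"method": "move_arm", "body": {
  "commands": [
    [[0,0,-0.05],[0,0,0],0],
    [[0,0,-0.02],[0,0,-5],0],
    [[0,0,-0.02],[0,0,-5],0],
    [[0,0,-0.02],[0,0,-5],0],
    [[0,0,0],[0,0,0],0]
  ]
}}

```text
t: 21.85
eef_pos: [549.7, -106.5, 127.8]
tcp_rot: [3.141, -0.002, 0.178]
ft_force: [-0.3, -0.1, 5.4]
opening: 0.666
grip_force: 30.0
```

```bash
python3 -c "
from h import *
print(state())"
```

```text
{'t': 21.85, 'joints': array([-3.09263630e-01,  5.03802251e-01,  1.81423491e+00, -1.37602779e-04,
        8.21642513e-01,  1.08331685e+00]), 'qvel': array([-0.00115051, -0.00102479,  0.00066391,  0.00035443,  0.0016517 ,
       -0.10196615]), 'tau': array([ 1.71699836e-01, -5.38191175e+01, -1.89394212e+01,  6.34099985e-02,
        1.45782984e-02,  1.21217933e+00]), 'eef_pos': array([ 549.67810812, -106.47743793,  127.78710289]), 'tcp_rot': array([ 3.14060743e+00, -1.64286378e-03,  1.78310266e-01]), 'ft_force': array([-0.31216262, -0.11531643,  5.40184936]), 'moment': array([-0.01762419, -0.04471768,  0.0102632 ]), 'grip_force': 30.001819878816605, 'opening': 0.6658619858082817}
```

Emit:
{"method": "move_arm", "body": {
  "commands": [
    [[0,0,-0.03],[0,0,-5],0],
    [[0,0,-0.03],[0,0,-5],0],
    [[0,0,-0.03],[0,0,-5],0],
    [[0,0,-0.03],[0,0,-5],0],
    [[0,0,-0.03],[0,0,-5],0]
  ]
}}

```text
t: 22.35
eef_pos: [549.8, -106.5, 126.5]
tcp_rot: [3.141, -0.002, -0.257]
ft_force: [0.3, 0.2, 8.5]
opening: 0.664
grip_force: 30.0
```

```bash
python3 -c "
from h import *
s=state();print(s['moment'],s['tau'][5],s['eef_pos'],s['tcp_rot'])"
```

```text
[0.0529327  0.01096095 0.10205271] -1.3733979687094688 [ 549.7982015  -106.48369062  126.5266771 ] [ 3.14132855e+00 -2.30387658e-03 -2.57277163e-01]
```

Emit:
{"method": "move_arm", "body": {
  "commands": [
    [[0,0,-0.03],[0,0,-5],0],
    [[0,0,-0.03],[0,0,-5],0],
    [[0,0,-0.03],[0,0,-5],0],
    [[0,0,-0.02],[0,0,-5],0],
    [[0,0,-0.01],[0,0,-5],0],
    [[0,0,0],[0,0,-5],0]
  ]
}}

```text
t: 22.95
eef_pos: [549.6, -106.4, 125.0]
tcp_rot: [-3.141, -0.002, -0.781]
ft_force: [-0.1, -0.6, 3.8]
opening: 0.67
grip_force: 30.0
```

```bash
python3 -c "
from h import *
s=state();print(s['moment'],s['tau'][5],s['eef_pos'],s['tcp_rot'])"
```

```text
[ 0.01690082 -0.04271619  0.14573239] -1.2812935933470726 [ 549.58743203 -106.44208959  125.01348407] [-3.14107428e+00 -1.53546059e-03 -7.80588850e-01]
```

Emit:
{"method": "move_arm", "body": {
  "commands": [
    [[0,0,0],[0,0,-4],0],
    [[0,0,0],[0,0,-4],0],
    [[0,0,0],[0,0,-3],0],
    [[0,0,0],[0,0,0],0]
  ]
}}

```text
t: 23.35
eef_pos: [549.1, -106.8, 125.0]
tcp_rot: [3.141, -0.001, -0.97]
ft_force: [-4.0, -3.4, 5.2]
opening: 0.665
grip_force: 30.0
```

```bash
python3 - <<'E'
from h import *
im,i=snap('w10')
s=state();print(s['moment'],s['tau'][5],s['ft_force'])
cv2.imwrite("pics/c10.png",cv2.resize(im[60:260,150:410],None,fx=3,fy=3,interpolation=cv2.INTER_CUBIC))
E
```

```text
w10 23.35 [ 549.1 -106.8  125. ] [ 3.1411e+00 -1.3000e-03 -9.6970e-01] [-0.31  0.51  1.82 -0.    0.82  2.23]
[-0.46473869  0.45040314  0.39053974] 0.6268619745969772 [-2.78870958 -3.00544194  5.80811169]
```

Emit:
{"method": "move_arm", "body": {
  "commands": [
    [[0,0,0],[0,0,-3],0],
    [[0,0,0],[0,0,-3],0],
    [[0,0,0],[0,0,0],0]
  ]
}}

```text
t: 23.7
eef_pos: [549.1, -106.8, 125.0]
tcp_rot: [3.141, -0.001, -1.075]
ft_force: [-3.1, -3.9, 6.1]
opening: 0.666
grip_force: 30.0
```

```bash
python3 - <<'E'
from h import *
s=state();print(s['moment'],s['tau'][5],s['ft_force'],s['tcp_rot'])
E
```

```text
[-0.50985034  0.62465752  0.35229147] 0.9924182295799255 [-3.09668828 -3.87956772  6.07197585] [ 3.14112616e+00 -1.18481221e-03 -1.07454783e+00]
```

Emit:
{"method": "move_arm", "body": {
  "commands": [
    [[0,0,0],[0,0,0],0.85],
    [[0,0,0],[0,0,0],0.85],
    [[0,0,0],[0,0,0],0.85],
    [[0,0,4.5],[0,0,0],1],
    [[0,0,4.5],[0,0,8],1],
    [[0,0,0],[0,0,8],1],
    [[0,0,0],[0,0,8],1],
    [[0,0,0],[0,0,8],1],
    [[0,0,0],[0,0,8],1],
    [[0,0,0],[0,0,0],1]
  ]
}}

```text
t: 24.7
eef_pos: [549.0, -106.1, 214.3]
tcp_rot: [3.142, 0.0, -0.376]
ft_force: [-0.0, -0.1, -0.6]
opening: 1.002
grip_force: 0.0
```

```bash
python3 - <<'E'
from h import *
im,i=snap('w11');g=cv2.cvtColor(im,cv2.COLOR_BGR2GRAY)
def prof(r,z,C=(548,-105.8)):
    out=[]
    for a in range(-180,180,4):
        t=np.radians(a);p=w2p("wrist",(C[0]+r*np.cos(t),C[1]+r*np.sin(t),z),i);x,y=np.round(p).astype(int)
        out.append((a,int(g[y,x]) if 0<=x<560 and 0<=y<242 else -1))
    return out
for r,z in((53,117),(44,123)):print(r,[o for o in prof(r,z) if o[1]>=0])
E
```

```text
w11 24.7 [ 549.  -106.1  214.3] [ 3.1416e+00  2.0000e-04 -3.7610e-01] [-0.31  0.4   1.72 -0.    1.02  1.64]
53 [(-140, 201), (-136, 201), (-132, 199), (-128, 213), (-124, 213), (-120, 198), (-116, 199), (-112, 200), (-108, 212), (-104, 225), (-100, 231), (-96, 107), (-92, 189), (-88, 201), (-84, 200), (-80, 163), (-76, 216), (-72, 216), (-68, 217), (-64, 133), (-60, 134), (-56, 54), (-52, 58), (-48, 140), (-44, 140), (-40, 142), (-36, 143), (-32, 144), (-28, 146), (-24, 155), (-20, 168), (-16, 171), (-12, 166), (-8, 165), (-4, 138), (0, 138), (4, 137), (8, 57), (12, 108), (16, 203), (20, 196), (24, 149), (28, 125), (32, 123), (36, 144), (40, 134), (44, 128), (48, 129), (52, 125), (56, 117), (60, 120), (64, 118), (68, 118), (72, 118), (76, 117), (80, 115), (84, 116), (88, 115), (92, 118), (96, 120), (100, 119)]
44 [(-144, 138), (-140, 135), (-136, 134), (-132, 136), (-128, 135), (-124, 133), (-120, 139), (-116, 137), (-112, 135), (-108, 135), (-104, 133), (-100, 137), (-96, 136), (-92, 137), (-88, 134), (-84, 132), (-80, 174), (-76, 178), (-72, 179), (-68, 184), (-64, 178), (-60, 177), (-56, 178), (-52, 183), (-48, 182), (-44, 184), (-40, 181), (-36, 213), (-32, 214), (-28, 209), (-24, 209), (-20, 210), (-16, 215), (-12, 215), (-8, 208), (-4, 177), (0, 180), (4, 176), (8, 179), (12, 185), (16, 179), (20, 179), (24, 178), (28, 177), (32, 178), (36, 180), (40, 173), (44, 173), (48, 179), (52, 132), (56, 134), (60, 137), (64, 137), (68, 138), (72, 138), (76, 137), (80, 137), (84, 136), (88, 138), (92, 142), (96, 137), (100, 141), (104, 136)]
```

```bash
python3 -c "
from cell import *
print(env.job_done())"
```

```text
the job is handed in; nothing more can be done
None
```

The extruder head is together and handed in at about 25 s: mandrel and die are seated, and the ring nut has turned about 77° clockwise to its stops. I checked the nut's position from its lug angles in the last camera frame rather than by eye. The gripper is clear and the bystanders were not touched.

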